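Tare the dial scale to the mug on it

TASK

A mug stands on the dial scale in front of the robot, ready for washing soda to be weighed into it. Set the scale's zero to the mug: with the fingertips, gently push the small black tab on the ring round the dial until it stands in line with the pointer's tip, then withdraw clear of everything. Do not touch the mug or the platform under it, do not shove or lift the scale, and leave everything else where it is.

Things in the scene. Friction and masses are not known exactly. Their poses are not given: they have to be found in the camera images.
- scale: Cream spring dial scale, 128 deep x 190 wide x 227 mm tall, 1.15 kg, loose on the worktop. Origin: centre of its underside; x points out of its back, so the round dial faces its -x side (towards the robot, turned by -0.2 to 0.3 rad); y to its left as seen from the robot, z up.
- dial_centre (a point): Middle of the dial, on the axis (along the scale's x) about which both the ring and the pointer turn: 103 mm above the worktop, at the level of the ring's front face (scale x = -60 mm).
- zero_tab (a point): Small black ribbed tab marking zero on the ring. It stands forward from the ring's face (scale x = -60 to -80 mm), 8 mm wide along the ring, 12 mm radially; this point is inside it at x = -72 mm, 68 mm from the axis. It takes about 0.8 N sideways to turn the ring, which stays where it is left. At the start the tab is left of the pointer's tip as seen from the robot.
- pointer_tip (a point): Tip of the slim dark pointer behind the ring's level, 51 mm from the axis. The pointer is driven by the load on the platform and rests a little to the right of the top; pressing on the platform or mug would move it.
- scale_zero_ring (a joint): Angle of the ring, rad: 0 = tab at the top of the dial, growing anticlockwise as seen from the robot (tab to the left); stops at -0.698 and 0.698.
- scale_needle (a joint): Angle of the pointer in the same sense: 0 = straight up, negative = clockwise, to the right. The tab is in line with the pointer when both angles are equal. About -1.2 rad for each kg on the platform.
- scale_platform: Round black platform on top of the scale, 117 mm across: its top is 217 mm above the worktop, its rim up to 227 mm, and it reaches forward to scale x = -58 mm, just behind the front of the ring below. It sinks about 2.5 mm per kg. Given as a frame whose origin lies at the scale's own origin (less the sinking). Not to be touched.
- mug_centre (a point): Centre of the white spotted mug (92 mm across, 93 mm tall, handle at the back right) standing loose on the middle of the platform and reaching forward to about scale x = -48 mm; its foot about 217 mm and its rim about 310 mm above the worktop. Point half-way up on its axis. Not to be touched: lean the gripper back towards the robot to keep clear of it.
- tin: Bystander: small food tin, 57 mm across, 72 mm tall, to the right of the scale; origin under its centre.
- face_pot: Bystander: low round pot with a grey lid, 84 mm across, 27 mm tall, to the left of the scale; origin under its centre.
- bowl: Bystander: steel weighing bowl, 240 mm across, 73 mm tall, far left; origin under its centre.
- brush: Bystander: wooden scrubbing brush, 61 x 154 x 46 mm, left front; origin under its centre.
- peg_a: Bystander: wooden clothes peg, 15 x 72 x 12 mm, lying in front of the scale; origin under its centre.
- peg_b: Bystander: wooden clothes peg, 15 x 72 x 12 mm, lying front right; origin under its centre.
- mug: The same mug as a body; origin under the middle of its bounding box (handle included), z up, handle on its -y side.

How it is judged:
By the outcome, as a careful person would: the job done as asked, in the order asked, and still so for the second after the job is handed in, with the robot touching nothing.
It also fails if it takes over 42 s, if anything falls off the work surface, if the arm or the gripper's body presses on something with over 40 N, if the wrist force passes 120 N, or if a joint passes its speed limit or range.

ROBOT

A 6-joint arm with a two-finger parallel gripper is mounted at the origin on a cart in front of the work surface, level with it; the furniture and walls round the work are solid. World frame = base frame: x ahead of the robot, y to its left, z up, the work surface at z = 0. Lengths are in m, angles in rad, forces in N, time in s.
With the tool pointing down it reaches from about 0.3 to 0.775 m from the base axis. Payload 14.6 kg.
Tool frame: the origin (TCP) lies midway between the tips of the shut fingers; the grasp point (between the pads) lies 19 mm behind it (ctrl.tcp_to_grasp is the z of the grasp point in the tool frame, in m); z points along the fingers, y is the line along which they close (so a half turn about z gives the same grasp; the last joint's range is limited). The gripper opens to 94 mm and grips with 3 to 60 N. Pads are 16 mm wide; open, the fingers measure 119 mm over their backs; the gripper's body (75 mm by 177 mm) begins 78 mm behind the grasp point.
Start: joints at [1.267, 0.3, 1.521, -0, 1.321, -0.067], TCP at [0.129, 0.535, 0.205] pointing down, gripper open.
Joint ranges: [-3.03, 3.03], [-0.79, 2.21], [0.23, 2.52], [-1.04, 4.18], [0, 3.07], [-2.55, 2.55]. Speed limits (rad/s): [2.22, 2.22, 2.57, 3.14, 3.14, 3.14].

INTERFACE

Orientations are given as [roll, pitch, yaw] about the fixed x, y, z axes, in that order (R = Rz(yaw) Ry(pitch) Rx(roll)).
In Python, from station import monitor, camera, ctrl gives the robot as it stands.
- The arm moves only by the tool apply_moves, never from a script. Its argument "plan" is one flat list of numbers, 4 for each row, row after row: the shift along the tool's x, y, z in mm, then the turn about the tool's z in rad. In form: [dx, dy, dz, spin, dx, dy, dz, spin, ...]. A call has 1 to 20 rows; each row shifts and turns the commanded pose from where the row before left it, along the tool's axes as they then stand; what a row does not reach is not made up. A row lasts 1/10 s, in which the tool goes at most 50 mm and 8.59 degrees, less where a joint would pass 70% of its speed; a pose out of reach is approached as far as the arm can. A call is refused whole if a number of a shift passes 50 or a number of a turn 0.15, either way. A call with a gripper value outside its range is refused whole. "hand" is the gripper command: -1 is shut, 1 is fully open, values between are in proportion, set as the call begins (left out, the last holds). The fingers move at their own pace and stop on an object; "squeeze" is the grip in N (left out, the last holds). Time passes only in rows, so rows that do not move let the fingers close. It gives the time, the measured TCP pose, the force, the opening and the grip force at its end, in the units of the state.
- monitor.get_obs(): the state, without advancing time (a new reading comes with each control period).
- camera(name): name is "side" or "top" or "wrist"; returns a dict with "image" (400x640x3 uint8, red, green, blue), "range_z" (400x640 float32, m along the optical axis (not along the pixel's ray), 0 where there is no reading), "mtx" (3x3 intrinsics, pixels), "distortion" ([k1, k2, p1, p2, k3] as OpenCV has them; the pictures are not rectified), "rvec" (rotation vector, rad) and "tvec" (3), from world to camera coordinates, as OpenCV has them. Camera axes: x right, y down, z forward; pixel columns grow to the right and rows downward; lengths in m; the calibration is good to about 2 mm. A picture is of the moment at which its call begins.
- ctrl.hand_in(): hands the job in; it is judged then, once.
The state is a dict: "time_s": time; "qpos": joint angles; "joint_vel": joint speeds; "tau": joint torques, N m; "ee_pos": TCP position; "eef_rot": TCP orientation; "force": force on the tool from outside, world axes, zero at the start; "moment": the same for the moment, N m; "grip_width": finger opening in m; "grip_force": force on a finger pad.
Only numpy, scipy, OpenCV 4.12 (cv2) and the standard library are available. Lean on these libraries where they do the work, as an engineer would, in place of code of your own. Each camera call takes 0.05 s, during which the arm holds its last target. There are 200 camera calls.

## Working session

There is one attempt and no reset: what is moved stays moved. The work goes in short steps, Python scripts to look and compute and a tool call to move; the robot and the scene stay as the last step left them, time stands still between calls to the robot, and variables do not carry over. Pictures are saved under pics/ and viewed, at most 13 in all, crops included, and the job is handed in when it is done.

Besides the shell and the picture viewer there is one more tool, called by a JSON object that holds its "op" and its "data", one argument or row to a line. apply_moves: Moves the arm, as the interface text tells. Its arguments: {"type":"object","properties":{"plan":{"type":"array","items":{"type":"number"}},"hand":{"type":"number"},"squeeze":{"type":"number"}},"required":["plan"]}

```bash
mkdir -p pics; ls; cat > h.py <<'E'
import numpy as np, cv2
from station import monitor, camera, ctrl
def snap(n,f):
    c=camera(n); np.savez(f'pics/{f}.npz',**c); cv2.imwrite(f'pics/{f}.png',c['image'][:,:,::-1]); return c
def ray(c,u,v):
    p=cv2.undistortPoints(np.array([[[u,v]]],float),c['mtx'],c['distortion'])[0,0]
    R=cv2.Rodrigues(c['rvec'])[0]; t=np.ravel(c['tvec'])
    return -R.T@t, R.T@np.array([p[0],p[1],1.])
def pt(c,u,v,d=None):
    o,r=ray(c,u,v); return o+r*(c['range_z'][int(round(v)),int(round(u))] if d is None else d)
def proj(c,P):
    return cv2.projectPoints(np.array(P,float).reshape(-1,3),c['rvec'],c['tvec'],c['mtx'],c['distortion'])[0][:,0]
E
python3 - <<'E'
from h import *
a=snap('side','side0');b=snap('top','top0')
for c in(a,b): print(ray(c,320,200), c['mtx'][0])
cv2.imwrite('pics/both.png',cv2.resize(np.vstack([a['image'],b['image']])[:,:,::-1],(480,600)))
print(monitor.get_obs())
E
```

```text
pics
(array([ 0.18785066, -0.56625303,  0.91269545]), array([ 0.31885118,  0.68303687, -0.65722483])) [383.27016653   0.         319.53568495]
(array([0.19912371, 0.15968448, 1.66418138]), array([ 0.22232206,  0.03102885, -0.97453193])) [448.13697211   0.         324.51183233]
{'time_s': 0.1, 'qpos': array([ 1.26740493e+00,  3.00422498e-01,  1.52149174e+00,  8.02131218e-06,
        1.32072464e+00, -6.65927527e-02]), 'joint_vel': array([-0.00017647, -0.00110561, -0.00248067,  0.00062058, -0.00038696,
       -0.00050761]), 'tau': array([ 1.30506156e-03, -5.32640183e+01, -3.53291953e+01,  7.09858630e-02,
        2.34616647e-02, -6.17613114e-05]), 'ee_pos': array([0.12895316, 0.53443117, 0.20495079]), 'eef_rot': array([-3.14054926e+00, -7.73720845e-05,  2.90479198e+00]), 'force': array([-0.07313673,  0.01852943, -0.74589289]), 'moment': array([-0.02665119,  0.02531825, -0.01431765]), 'grip_force': 0.0, 'grip_width': 0.09393113372158393}
```

View pics/side0.png

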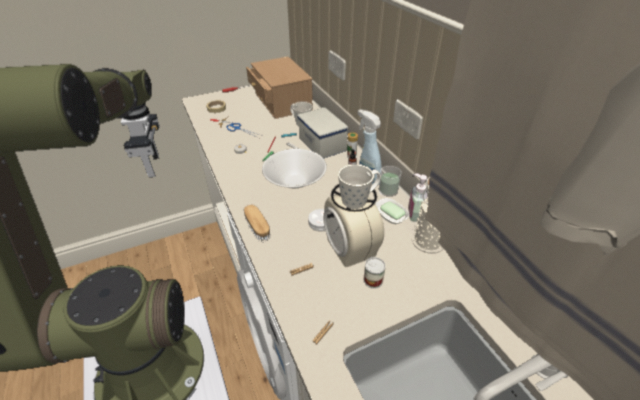

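View pics/top0.png

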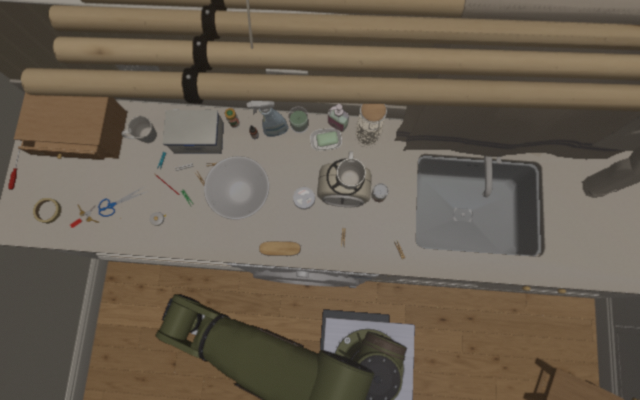

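The side view shows the scale and mug at about (353,225) with the dial facing left, and the top view shows them at about (345,183). The brush, pots and pegs are clear of the dial. I'll enlarge the dial and fit the scale's pose.

```bash
python3 - <<'E'
from h import *
c=dict(np.load('pics/side0.npz')); 
crop=c['image'][155:275,290:410,::-1]; cv2.imwrite('pics/crop0.png',cv2.resize(crop,None,fx=5,fy=5,interpolation=cv2.INTER_CUBIC))
for u,v in[(335,225),(338,245),(330,230),(355,192),(365,240),(355,185)]: print(u,v,pt(c,u,v).round(4))
t=dict(np.load('pics/top0.npz'))
# point cloud from top, around scale
d=t['range_z']; 
for u,v in [(345,195),(350,175),(380,191),(344,237)]: print('top',u,v,pt(t,u,v).round(4))
E
```

```text
335 225 [0.5544 0.119  0.1414]
338 245 [0.5546 0.0973 0.0789]
330 230 [0.5562 0.1533 0.0888]
355 192 [0.5876 0.0779 0.2828]
365 240 [0.6064 0.0385 0.1331]
355 185 [0.5868 0.079  0.3053]
top 345 195 [0.5503 0.1245 0.2256]
top 350 175 [0.6196 0.1123 0.2269]
top 380 191 [ 0.6126 -0.0062  0.0705]
top 344 237 [0.4424 0.1125 0.0097]
```

View pics/crop0.png

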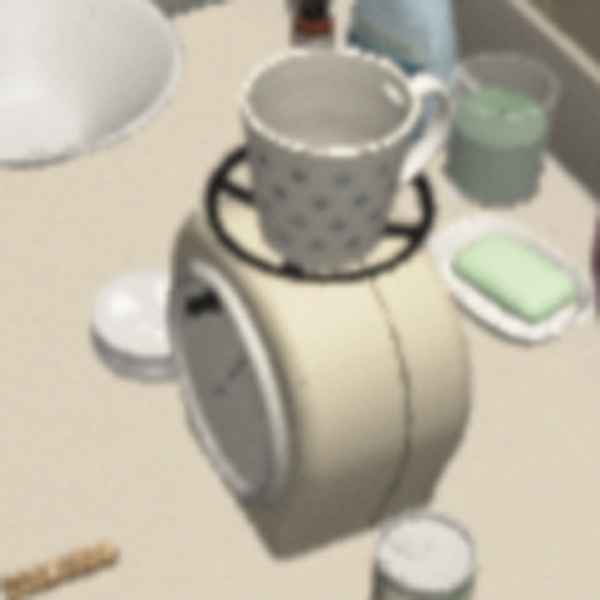

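The crop shows the black tab at crop (203,302), full-image (330.6,215.4). The pointer runs from about (220,390) to its tip near (245,358). The mug is centred on the platform.

```bash
cat >> h.py <<'E'
def cloud(c):
    z=c['range_z']; v,u=np.nonzero(z>0)
    p=cv2.undistortPoints(np.stack([u,v],1)[:,None].astype(float),c['mtx'],c['distortion'])[:,0]
    R=cv2.Rodrigues(c['rvec'])[0]; d=z[v,u][:,None]
    return (np.c_[p,np.ones(len(p))]*d-np.ravel(c['tvec']))@R, u, v
E
python3 - <<'E'
from h import *
from scipy.optimize import least_squares
s=dict(np.load('pics/side0.npz'));t=dict(np.load('pics/top0.npz'))
P,u,v=cloud(s); T,_,_=cloud(t)
# dial plane
poly=np.array([[185,300],[205,290],[235,320],[262,380],[275,450],[255,480],[225,450],[195,390]])/5.+[290,155]
m=np.array([cv2.pointPolygonTest(poly.astype(np.float32)[:,None],(float(a),float(b)),False)>0 for a,b in zip(u,v)])
D=P[m]; 
f=least_squares(lambda q:np.c_[np.cos(q[0])*D[:,0]+np.sin(q[0])*D[:,1]-q[1]].ravel(),[0,.55],loss='soft_l1',f_scale=.002)
print('face plane yaw,dist',f.x,len(D),np.std(f.fun), 'z range',D[:,2].min(),D[:,2].max())
def circ(Q,r=None):
    fn=(lambda q:np.hypot(Q[:,0]-q[0],Q[:,1]-q[1])-(r if r else q[2]))
    g=least_squares(fn,[.61,.115,.05],loss='soft_l1',f_scale=.002);return g.x,np.std(g.fun),len(Q)
near=lambda Q:np.hypot(Q[:,0]-.61,Q[:,1]-.115)<.11
for n,Q in(('side',P),('top',T)):
    N=Q[near(Q)]
    w=N[(N[:,2]>.245)&(N[:,2]<.305)&(N[:,1]<.115+.08)]
    w=w[w[:,0]<.62]
    print(n,'mug',circ(w,.046),w.min(0),w.max(0))
    r=N[(N[:,2]>.218)&(N[:,2]<.232)]; print('plat',r.min(0),r.max(0), len(r))
    b=N[(N[:,2]>.08)&(N[:,2]<.12)]; print('body',b.min(0),b.max(0))
N=T[near(T)];r=N[(N[:,2]>.220)&(N[:,2]<.232)]
h=cv2.convexHull((r[:,:2]*1000).astype(np.float32)); print('rim minenclosing',cv2.minEnclosingCircle(h))
E
```

```text
face plane yaw,dist [-0.00666721  0.55399621] 364 0.002805610917362558 z range 0.06403296886734666 0.1794688580004709
side mug (array([0.6133624 , 0.11316474, 0.05      ]), np.float64(0.003502855969052732), 610) [0.56167365 0.06825774 0.24513459] [0.61996899 0.15764724 0.30498674]
plat [0.54991864 0.06353607 0.21800924] [0.68116488 0.19188264 0.2319514 ] 307
body [0.55246086 0.03264191 0.08003264] [0.66878007 0.20181695 0.11995768]
top mug (array([0.61032658, 0.115936  , 0.05      ]), np.float64(0.004861076016796569), 106) [0.56157418 0.0712594  0.24500677] [0.61979904 0.15708802 0.3049838 ]
plat [0.55008345 0.0643432  0.21806886] [0.68053226 0.19188177 0.23158003] 452
body [0.55115276 0.03373373 0.08024697] [0.58625506 0.21346624 0.11990739]
rim minenclosing ((613.9989624023438, 128.6331024169922), 65.11978149414062)
```

{"op": "apply_moves", "data": {
  "plan": [0, 0, -50, 0, 0, 0, -50, 0, 0, 0, -50, 0, 0, 0, -50, 0, 0, 0, -50, 0, 0, 0, -50, 0, 0, 0, -50, 0, 0, 0, -50, 0, 0, 0, -50, 0, 0, 0, -50, 0],
  "hand": -1
}}

```text
time_s: 1.1
ee_pos: [0.1243, 0.5138, 0.6348]
eef_rot: [3.131, -0.001, 2.905]
force: [-2.8, -9.0, 10.9]
grip_width: 0.0174
grip_force: 0.0
```

```bash
python3 - <<'E'
from h import *
o=monitor.get_obs();print(o['qpos'].round(3),o['ee_pos'],o['eef_rot'],o['time_s'])
E
```

```text
[ 1.263e+00  4.870e-01  2.340e-01  2.000e-03  2.410e+00 -6.900e-02] [0.12429407 0.51378725 0.63478364] [ 3.13076776e+00 -5.27371933e-04  2.90472822e+00] 1.1
```

{"op": "apply_moves", "data": {
  "plan": [0, 50, 0, 0, 0, 50, 0, 0, 0, 50, 0, 0, 0, 50, 0, 0, 0, 50, 0, 0, 0, 50, 0, 0, 0, 50, 0, 0, 0, 50, 0, 0]
}}

```text
time_s: 1.9
ee_pos: [0.1715, 0.7101, 0.4788]
eef_rot: [2.973, -0.0, 2.905]
force: [-0.6, 0.7, -0.6]
grip_width: 0.0003
grip_force: 0.0
```

```bash
python3 - <<'E'
from h import *
o=monitor.get_obs();print(o['qpos'].round(3),o['ee_pos'],o['eef_rot'],o['time_s'])
E
```

```text
[ 1.28   0.748  0.236  0.01   1.988 -0.049] [0.17152377 0.71011134 0.47875008] [ 2.97271884e+00 -4.43962495e-05  2.90478054e+00] 1.9
```

```bash
cat >> h.py <<'E'
from scipy.spatial.transform import Rotation as Ro
def totool(d,o=None):
    o=o or monitor.get_obs(); return Ro.from_euler('xyz',o['eef_rot']).as_matrix().T@np.array(d)*1000
E
python3 - <<'E'
from h import *
for f in('side0','top0'):
    P,u,v=cloud(dict(np.load(f'pics/{f}.npz')))
    Q=P[(P[:,2]>.33)&(abs(P[:,1])<.5)&(P[:,0]>.35)]
    for lo in np.arange(.33,1.3,.1):
        q=Q[(Q[:,2]>lo)&(Q[:,2]<lo+.1)]; print(f,round(lo,2),len(q),q[:,0].min() if len(q) else None)
o=monitor.get_obs();print(totool([.40-o['ee_pos'][0],0.07-o['ee_pos'][1],.55-o['ee_pos'][2]]))
E
```

```text
side0 0.33 11814 0.7026089476959644
side0 0.43 11554 0.7003967304277693
side0 0.53 10434 0.6987956735977938
side0 0.63 18103 0.48109412002206287
side0 0.73 11382 0.489790224183408
side0 0.83 0 None
side0 0.93 0 None
side0 1.03 0 None
side0 1.13 0 None
side0 1.23 0 None
top0 0.33 1711 0.701835490603834
top0 0.43 3007 0.7000084277969427
top0 0.53 3039 0.6982757971894411
top0 0.63 1010 0.480094483848408
top0 0.73 2252 0.49044468611445446
top0 0.83 1033 0.5001992897902601
top0 0.93 39894 0.4839466483102387
top0 1.03 7690 0.4832046181387951
top0 1.13 0 None
top0 1.23 0 None
[-372.26974642 -548.57762578 -165.82607617]
```

```bash
python3 - <<'E'
from h import *
P=np.vstack([cloud(dict(np.load(f'pics/{f}.npz')))[0] for f in('side0','top0')])
for y in np.arange(-.7,1.1,.1):
    r=[]
    for lo,hi in((.33,.5),(.5,.63),(.63,.8),(.8,1.1)):
        q=P[(P[:,2]>lo)&(P[:,2]<hi)&(P[:,1]>y)&(P[:,1]<y+.1)&(P[:,0]>.35)]
        r.append(round(float(q[:,0].min()),2) if len(q) else None)
    print(round(y,1),r)
E
```

```text
-0.7 [0.73, 0.73, None, None]
-0.6 [0.73, 0.73, 0.6, None]
-0.5 [0.71, 0.71, 0.48, 0.5]
-0.4 [0.7, 0.7, 0.7, 0.54]
-0.3 [0.7, 0.7, 0.7, 0.53]
-0.2 [0.71, 0.7, 0.71, 0.52]
-0.1 [0.7, 0.7, 0.7, 0.52]
-0.0 [0.94, 0.94, None, 0.51]
0.1 [0.94, 0.93, 0.95, 0.5]
0.2 [0.94, 0.93, 0.95, 0.5]
0.3 [0.94, 0.93, 0.95, 0.48]
0.4 [0.94, 0.93, None, 0.48]
0.5 [0.94, 0.93, None, 0.48]
0.6 [0.94, 0.93, None, 0.47]
0.7 [0.94, 0.93, None, None]
0.8 [0.94, 0.93, None, None]
0.9 [0.94, 0.93, None, None]
1.0 [0.94, 0.93, None, None]
```

```bash
python3 - <<'E'
from h import *
D=[(.3004,1.5215,1.3207,.5498,.205),(.487,.234,2.41,.5286,.6348),(.748,.236,1.988,.7305,.4788)]
A=[];b=[]
for q2,q3,q5,r,z in D:
    A+=[[1,0,np.sin(q2),np.sin(q2+q3),np.sin(q2+q3+q5)],[0,1,np.cos(q2),np.cos(q2+q3),np.cos(q2+q3+q5)]];b+=[r,z]
x,res,rk,sv=np.linalg.lstsq(np.array(A),np.array(b),rcond=None);print(x,res,rk,sv)
a,h,L1,L2,T=x
for q2,q3,q5,r,z in D: print('wrist',a+L1*np.sin(q2)+L2*np.sin(q2+q3),h+L1*np.cos(q2)+L2*np.cos(q2+q3),'elbow',a+L1*np.sin(q2),h+L1*np.cos(q2))
P=np.vstack([cloud(dict(np.load(f'pics/{f}.npz')))[0] for f in('side0','top0')])
q=P[(P[:,2]>.66)&(P[:,1]>.05)&(P[:,1]<.6)&(P[:,0]>.4)&(P[:,0]<.9)]
print(np.percentile(q[:,2],[0,1,5]),q[:,0].min())
c=camera('wrist');cv2.imwrite('pics/w0.png',c['image'][:,:,::-1]);o,d=ray(c,320,200);print(o,d,c['mtx'][0])
E
```

```text
[-0.04328832 -0.01030362  0.5296148   0.46471319  0.16866712] [0.00057711] 5 [3.09762208 2.2104557  0.67030873 0.25966512 0.04339678]
wrist 0.563565136481191 0.38012531062025173 elbow 0.11342592110312857 0.49559407021456836
wrist 0.5113330743365442 0.8068059981189195 elbow 0.20455910014041026 0.4577385599077086
wrist 0.7039173141069976 0.6352407478968889 elbow 0.3169419003439324 0.3779308631152656
[0.94326354 0.95939146 0.97246216] 0.4765803263260989
[0.08331431 0.70151632 0.65515638] [ 0.32344626  0.09547447 -0.94146686] [277.43966635   0.         317.92156297]
```

{"op": "apply_moves", "data": {
  "plan": [-27, -39, -12, 0.02, -27, -39, -12, 0.02, -27, -39, -12, 0.02, -27, -39, -12, 0.02, -27, -39, -12, 0.02, -27, -39, -12, 0.02, -27, -39, -12, 0.02, -27, -39, -12, 0.02, -27, -39, -12, 0.02, -27, -39, -12, 0.02, -27, -39, -12, 0.02, -27, -39, -12, 0.02, -27, -39, -12, 0, -27, -39, -12, 0]
}}

```text
time_s: 3.35
ee_pos: [0.3219, 0.0699, 0.5473]
eef_rot: [2.976, -0.038, 2.678]
force: [2.0, -0.2, 0.0]
grip_width: 0.0004
grip_force: 0.0
```

```bash
python3 - <<'E'
from h import *
o=monitor.get_obs();print(o['qpos'].round(3),o['ee_pos'],o['eef_rot'],o['time_s']); M=Ro.from_euler('xyz',o['eef_rot']).as_matrix();print(M.round(3))
print(totool([.05,0,0]))
E
```

```text
[-0.036 -0.241  1.306  0.186  2.035 -1.053] [0.3219216  0.06990044 0.5473378 ] [ 2.97619746 -0.03785791  2.67838219] 3.35
[[-0.894  0.446  0.04 ]
 [ 0.447  0.88   0.164]
 [ 0.038  0.165 -0.986]]
[-44.6990791   22.31498972   2.00837269]
```

{"op": "apply_moves", "data": {
  "plan": [0, 0, 0, -0.093, 0, 0, 0, -0.093, 0, 0, 0, -0.093, 0, 0, 0, -0.093, 0, 0, 0, -0.093, -50, 0, 0, 0, -50, 0, 0, 0, -50, 0, 0, 0, -50, 0, 0, 0, -50, 0, 0, 0, -50, 0, 0, 0, -50, 0, 0, 0, -50, 0, 0, 0, -50, 0, 0, 0, -50, 0, 0, 0]
}}

```text
time_s: 4.85
ee_pos: [0.7038, 0.0658, 0.4928]
eef_rot: [2.964, 0.104, 3.125]
force: [0.2, 1.0, 0.7]
grip_width: 0.0008
grip_force: 0.0
```

```bash
python3 - <<'E'
from h import *
o=monitor.get_obs();print(o['qpos'].round(3),o['ee_pos'],o['eef_rot'],o['time_s']); M=Ro.from_euler('xyz',o['eef_rot']).as_matrix();print(M.round(3))
E
```

```text
[-0.027  0.731  0.236  0.203  2.064 -1.484] [0.70379328 0.06577451 0.49280997] [2.96420201 0.1041185  3.1247129 ] 4.85
[[-0.994 -0.002  0.105]
 [ 0.017  0.984  0.175]
 [-0.104  0.176 -0.979]]
```

{"op": "apply_moves", "data": {
  "plan": [-40, 15, -20, 0, -40, 15, -20, 0, -40, 15, -20, 0, -40, 15, -20, 0, -40, 15, -20, 0, -40, 15, -20, 0]
}}

```text
time_s: 5.45
ee_pos: [0.7317, 0.1141, 0.515]
eef_rot: [2.93, 0.256, 3.095]
force: [-0.1, -0.1, -0.1]
grip_width: 0.0004
grip_force: 0.0
```

```bash
python3 - <<'E'
from h import *
o=monitor.get_obs();print(o['qpos'].round(3),o['ee_pos'],o['eef_rot'],o['time_s']); M=Ro.from_euler('xyz',o['eef_rot']).as_matrix();print(M.round(3))
E
```

```text
[ 0.036  0.711  0.235  0.203  1.916 -1.42 ] [0.73169496 0.11410687 0.515004  ] [2.92965265 0.25596686 3.09512792] 5.45
[[-0.966 -0.008  0.257]
 [ 0.045  0.979  0.199]
 [-0.253  0.204 -0.946]]
```

{"op": "apply_moves", "data": {
  "plan": [-40, 5, -20, 0, -40, 5, -20, 0, -40, 5, -20, 0, -40, 5, -20, 0, -40, 5, -20, 0, -40, 5, -20, 0, -40, 5, -20, 0]
}}

```text
time_s: 6.15
ee_pos: [0.75, 0.0882, 0.565]
eef_rot: [2.881, 0.425, 3.051]
force: [0.0, 0.4, 0.8]
grip_width: 0.0003
grip_force: 0.0
```

```bash
python3 - <<'E'
from h import *
o=monitor.get_obs();print(o['qpos'].round(3),o['ee_pos'],o['eef_rot'],o['time_s']); M=Ro.from_euler('xyz',o['eef_rot']).as_matrix();print(M.round(3))
for p in([.36,.13,.36],[.36,.13,.3]): print(p,totool(np.array(p)-o['ee_pos']))
E
```

```text
[-0.013  0.661  0.236  0.234  1.795 -1.445] [0.7500071  0.08817757 0.56504266] [2.88059945 0.42549544 3.05112124] 6.15
[[-0.907 -0.019  0.42 ]
 [ 0.082  0.972  0.221]
 [-0.413  0.235 -0.88 ]]
[0.36, 0.13, 0.36] [ 4.41856596e+02 -2.20876443e-01  2.56874752e+01]
[0.36, 0.13, 0.3] [466.62292195 -14.32279156  78.48676588]
```

{"op": "apply_moves", "data": {
  "plan": [49, 0, 3, 0, 49, 0, 3, 0, 49, 0, 3, 0, 49, 0, 3, 0, 49, 0, 3, 0, 49, 0, 3, 0, 49, 0, 3, 0, 49, 0, 3, 0, 49, 0, 3, 0, 0, 0, 0, 0, 0, 0, 0, 0]
}}

```text
time_s: 7.25
ee_pos: [0.4375, 0.1241, 0.4053]
eef_rot: [2.878, 0.426, 3.051]
force: [0.4, -0.6, 0.3]
grip_width: 0.0001
grip_force: 0.0
```

```bash
python3 - <<'E'
from h import *
c=snap('wrist','w1')
o=monitor.get_obs();print(o['qpos'].round(3),o['ee_pos'],o['eef_rot'],o['time_s'])
print(ray(c,320,200),proj(c,[[.555,.115,.103],[.62,.115,.26]]))
E
```

```text
[ 0.083 -0.288  1.733  0.2    1.241 -1.476] [0.43833955 0.12397285 0.40555945] [2.87824787 0.42596965 3.05086697] 7.3
(array([0.28633771, 0.09196132, 0.52800293]), array([ 0.66722427,  0.19791982, -0.71814499])) [[270.25080464 154.4216602 ]
 [285.92130783 246.46734685]]
```

View pics/w1.png

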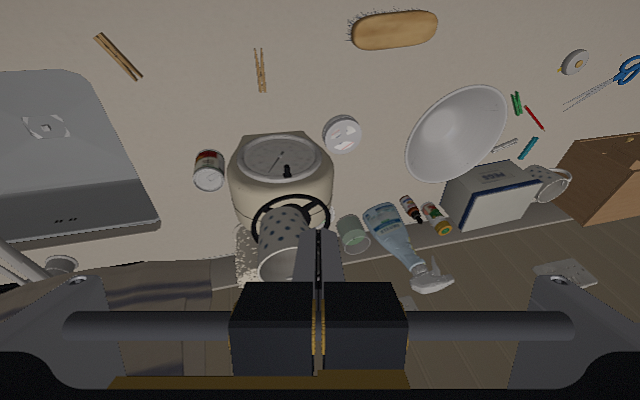

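The wrist view (upside down) shows the dial at about (275,155), the tab near (287,172), and the mug and platform below. The fingers are at (318,260). Next is an enlarged crop.

```bash
python3 - <<'E'
from h import *
c=dict(np.load('pics/w1.npz')); 
crop=c['image'][125:245,225:345,::-1]; cv2.imwrite('pics/crop1.png',cv2.resize(crop,None,fx=5,fy=5,interpolation=cv2.INTER_CUBIC))
E
```

```text
(no output)
```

View pics/crop1.png

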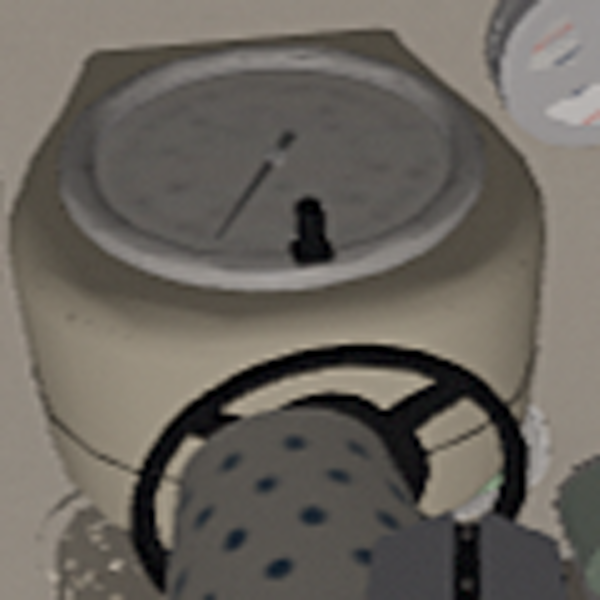

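The crop shows the pointer hub at about (279,157) and its tip at (217,238). The tab's front end is near (310,205) and its base near (315,250). The ring's outer ellipse spans x 62–485 and y 45–290. I'll fit the scale's pose from these.

```bash
python3 - <<'E'
from h import *
from scipy.optimize import least_squares
c=dict(np.load('pics/w1.npz')); K=lambda p:np.array(p)/5.+[225-.4,125-.4]
P,u,v=cloud(c)
outer=K([(62,165),(485,170),(290,45),(262,290),(485,190)])
# depth in dial interior ellipse
ct=K((272,165)); m=(((u-ct[0])/36)**2+((v-ct[1])/19)**2<1)&~((u>225+57)&(u<225+70)&(v>160))
D=P[m]; f=least_squares(lambda q:np.cos(q[0])*D[:,0]+np.sin(q[0])*D[:,1]-q[1],[0,.55],loss='soft_l1',f_scale=.001)
print('dial plane',f.x,np.std(f.fun),len(D))
m2=(((u-ct[0])/41)**2+((v-ct[1])/23)**2<1)&(((u-ct[0])/38.5)**2+((v-ct[1])/21)**2>1)&~((u>225+57)&(u<225+70)&(v>160))
D2=P[m2]; f2=least_squares(lambda q:np.cos(q[0])*D2[:,0]+np.sin(q[0])*D2[:,1]-q[1],[0,.55],loss='soft_l1',f_scale=.001)
print('ring plane',f2.x,np.std(f2.fun),len(D2))
for p in[(95,52),(390,30)]:
    o,r=ray(c,*K(p)); print('base corner z0',(o-r*o[2]/r[2]).round(4))
def S(q,pts):
    pts=np.array(pts,float); cy,sy=np.cos(q[2]),np.sin(q[2])
    return np.c_[q[0]+cy*pts[:,0]-sy*pts[:,1],q[1]+sy*pts[:,0]+cy*pts[:,1],pts[:,2]]
def intersect(q,px,xs):  # returns scale (y,z) on plane x=xs
    out=[]
    for p in px:
        o,r=ray(c,*p); n=np.array([np.cos(q[2]),np.sin(q[2]),0]); 
        t=(xs+n@[q[0],q[1],0]-n@o)/(n@r); w=o+t*r; out.append([-np.sin(q[2])*(w[0]-q[0])+np.cos(q[2])*(w[1]-q[1]),w[2]])
    return np.array(out)
for R in (None,):
  g=least_squares(lambda q:np.r_[np.hypot(*(intersect(q,outer,-.06)-[0,.103]).T)-q[3],(np.cos(q[2])*(q[0]-.6139)+np.sin(q[2])*0)*.0],[.615,.12,0.,.075])
  print('ellipse fit',g.x,g.cost)
for yaw in(-.05,0,.05,.1):
  q=g.x.copy();q[2]=yaw
  n=intersect(q,K([(279,157),(217,238)]),-.05); d=n[1]-[0,.103];print(yaw,n,'needle',-np.arctan2(n[1,0]-n[0,0],1e-9+n[1,1]-n[0,1])*-1)
# tab points
for p in[(310,205),(312,230),(315,255)]:
    print('tab',pt(c,*K(p)).round(4))
N=P[(P[:,2]>.22)&(P[:,2]<.232)&(np.hypot(P[:,0]-.61,P[:,1]-.12)<.1)]
print('plat',N.min(0),N.max(0),cv2.minEnclosingCircle((N[:,:2]*1000).astype(np.float32)))
N=P[(P[:,2]>.24)&(P[:,2]<.30)&(np.hypot(P[:,0]-.61,P[:,1]-.12)<.1)]; print('mug',N.min(0))
E
```

```text
dial plane [-0.0150028   0.55346815] 0.0009396108285771968 1960
ring plane [-0.02345686  0.55187022] 0.0012009484825504654 393
base corner z0 [0.5674 0.0714 0.    ]
base corner z0 [0.5703 0.1937 0.    ]
ellipse fit [0.61894955 0.13589517 0.06427168 0.07731206] 2.4959117022484407e-06
-0.05 [[-0.00458839  0.09033656]
 [-0.03230537  0.13794802]] needle -0.5271907105644903
0 [[-0.00205897  0.09007804]
 [-0.0296878   0.135794  ]] needle -0.543618055023457
0.05 [[ 0.00044649  0.09001579]
 [-0.02715122  0.13382405]] needle -0.562162492475238
0.1 [[ 0.0029409   0.09014592]
 [-0.02468264  0.13202759]] needle -0.5830674574164774
tab [0.5352 0.1345 0.1713]
tab [0.5412 0.134  0.1763]
tab [0.5499 0.1343 0.1777]
plat [0.55022462 0.06554583 0.22001288] [0.64163964 0.19252442 0.23195851] ((614.3667602539062, 129.042236328125), 64.77513885498047)
mug [0.56215872 0.07214095 0.24002257]
```

```bash
python3 - <<'E'
from h import *
o=monitor.get_obs();print(o['ee_pos'],totool(np.array([.53,.172,.185])-o['ee_pos']))
E
```

```text
[0.43833955 0.12397285 0.40555945] [ 11.97228034  -7.43517355 243.22026576]
```

{"op": "apply_moves", "data": {
  "plan": [2, -1, 40, 0, 2, -1, 40, 0, 2, -1, 40, 0, 2, -1, 40, 0, 2, -1, 40, 0, 2, -2, 25, 0, 0, 0, 18, 0, 0, 0, 0, 0, 0, 0, 0, 0, 0, 0, 0, 0]
}}

```text
time_s: 8.3
ee_pos: [0.5294, 0.1723, 0.1849]
eef_rot: [2.878, 0.425, 3.051]
force: [0.0, 0.2, -0.5]
grip_width: 0.0005
grip_force: 0.0
```

```bash
python3 - <<'E'
from h import *
c=snap('wrist','w2')
o=monitor.get_obs();print(o['qpos'].round(3),o['ee_pos'],o['eef_rot'],o['time_s'],o['force'])
crop=c['image'][60:280,180:460,::-1]; cv2.imwrite('pics/crop2.png',cv2.resize(crop,None,fx=2.7,fy=2.7,interpolation=cv2.INTER_CUBIC))
E
```

```text
[ 0.178  0.088  1.905  0.231  0.686 -1.504] [0.52925821 0.17225309 0.18488425] [2.87831671 0.42505726 3.05078595] 8.35 [ 0.06316712 -0.14528201  0.40531691]
```

View pics/crop2.png

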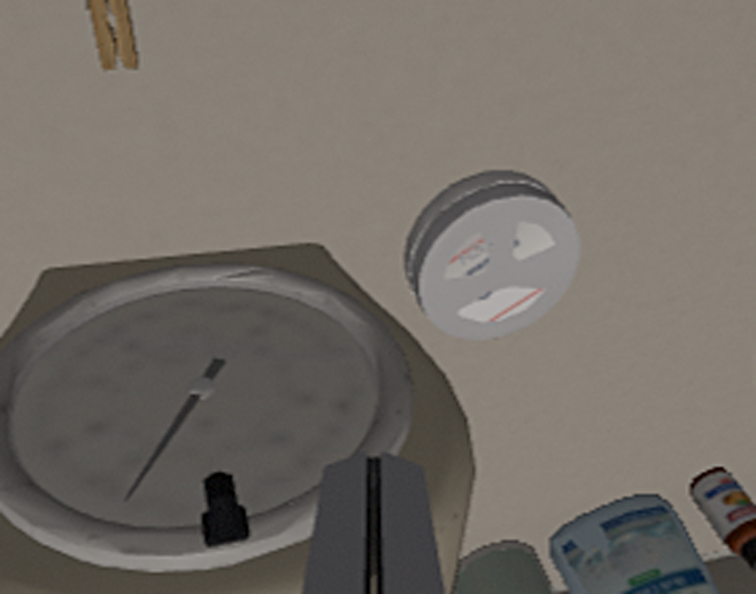

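The close view shows the hub at crop (203,390), the pointer tip at (126,499), the tab from (220,478) to (225,540), and the finger tips at (375,460), to the left of the tab as seen from the robot.

```bash
cat >> h.py <<'E'
YAW=-.02
def on(c,p,dist,yaw=YAW):
    o,r=ray(c,*p); n=np.array([np.cos(yaw),np.sin(yaw),0]); w=o+r*(dist-n@o)/(n@r)
    return np.array([-np.sin(yaw)*w[0]+np.cos(yaw)*w[1], w[2]]), w
E
python3 - <<'E'
from h import *
from scipy.optimize import least_squares
c=dict(np.load('pics/w2.npz')); K=lambda p:(np.array(p)+.5)/2.7+[180-.5,60-.5]
P,u,v=cloud(c)
n=np.array([np.cos(YAW),np.sin(YAW),0])
for nm,p in(('hub',(203,390)),('dial',(80,430)),('dial',(280,330)),('dial',(280,440)),('dial',(100,350)),('ringR',(395,400)),('ringbot',(160,555)),('ringtop',(190,278)),('tabend',(218,478)),('tab',(222,500)),('tab',(225,530))):
    w=pt(c,*K(p)); print(nm,w.round(4),'n.w',(n@w).round(4))
poly=K([(30,400),(100,320),(200,295),(330,330),(360,400),(320,450),(260,440),(150,440),(120,480),(50,460)]).astype(np.float32)
m=np.array([cv2.pointPolygonTest(poly[:,None],(float(a),float(b)),False)>0 for a,b in zip(u,v)]);D=P[m]
f=least_squares(lambda q:np.cos(q[0])*D[:,0]+np.sin(q[0])*D[:,1]-q[1],[0,.55],loss='soft_l1',f_scale=.001);print('plane',f.x,np.std(f.fun),len(D))
for yaw in(-.04,-.02,0):
  for dd in(.550,.553,.556):
    h,_=on(c,K((203,390)),dd,yaw);t,_=on(c,K((126,499)),dd,yaw)
    e=t-h; ang=-np.arctan2(e[0],e[1])*-1
    print(yaw,dd,'hub',h.round(4),'tip',t.round(4),'len',np.hypot(*e).round(4),'angle',ang.round(3),'hub world',_.round(3))
E
```

```text
hub [0.5543 0.1318 0.1105] n.w 0.5516
dial [0.5546 0.0918 0.1209] n.w 0.5526
dial [0.5558 0.1627 0.0811] n.w 0.5524
dial [0.5563 0.1543 0.1378] n.w 0.5531
dial [0.5545 0.097  0.0806] n.w 0.5524
ringR [0.5544 0.1952 0.1295] n.w 0.5504
ringbot [0.5554 0.1153 0.175 ] n.w 0.553
ringtop [0.556  0.1315 0.0382] n.w 0.5533
tabend [0.5356 0.1342 0.1681] n.w 0.5328
tab [0.5353 0.1345 0.1761] n.w 0.5325
tab [0.5474 0.134  0.1767] n.w 0.5446
plane [-0.01596071  0.55285735] 0.000706210837854946 5434
-0.04 0.55 hub [0.1539 0.1089] tip [0.1283 0.1533] len 0.0512 angle -0.523 hub world [0.555 0.106 0.153]
-0.04 0.553 hub [0.1539 0.1056] tip [0.1279 0.1507] len 0.052 angle -0.523 hub world [0.558 0.106 0.151]
-0.04 0.556 hub [0.1538 0.1022] tip [0.1274 0.1481] len 0.0529 angle -0.523 hub world [0.561 0.105 0.148]
-0.02 0.55 hub [0.1429 0.1123] tip [0.1177 0.1554] len 0.05 angle -0.529 hub world [0.552 0.107 0.155]
-0.02 0.553 hub [0.1429 0.1089] tip [0.1172 0.1528] len 0.0508 angle -0.529 hub world [0.555 0.106 0.153]
-0.02 0.556 hub [0.1428 0.1055] tip [0.1167 0.1502] len 0.0517 angle -0.529 hub world [0.558 0.106 0.15 ]
0 0.55 hub [0.132  0.1153] tip [0.1071 0.1574] len 0.0489 angle -0.535 hub world [0.55  0.107 0.157]
0 0.553 hub [0.1319 0.112 ] tip [0.1066 0.1548] len 0.0497 angle -0.535 hub world [0.553 0.107 0.155]
0 0.556 hub [0.1318 0.1086] tip [0.106  0.1521] len 0.0506 angle -0.535 hub world [0.556 0.106 0.152]
```

```bash
python3 - <<'E'
from h import *
o=monitor.get_obs();A=np.array([.537,.168,.157]);print(totool(A-o['ee_pos']),totool(np.array([.537,.125,.151])-A))
E
```

```text
[  4.12351668 -10.89156741  26.83143112] [ -1.07810569 -43.18826333  -4.31411625]
```

{"op": "apply_moves", "data": {
  "plan": [0.7, -1.8, 4.5, 0, 0.7, -1.8, 4.5, 0, 0.7, -1.8, 4.5, 0, 0.7, -1.8, 4.5, 0, 0.7, -1.8, 4.5, 0, 0.7, -1.8, 4.5, 0, 0, 0, 0, 0, 0, -2.5, -0.2, 0, 0, -2.5, -0.2, 0, 0, -2.5, -0.2, 0, 0, -2.5, -0.2, 0, 0, -2.5, -0.2, 0, 0, -2.5, -0.3, 0, 0, 0, 0, 0]
}}

```text
time_s: 9.75
ee_pos: [0.5361, 0.1531, 0.1531]
eef_rot: [2.879, 0.423, 3.051]
force: [-1.1, 0.4, 0.3]
grip_width: 0.0004
grip_force: 0.2
```

```bash
python3 - <<'E'
from h import *
c=snap('wrist','w3')
o=monitor.get_obs();print(o['ee_pos'],o['eef_rot'],o['time_s'],o['force'])
crop=c['image'][110:310,180:460,::-1]; cv2.imwrite('pics/crop3.png',cv2.resize(crop,None,fx=2.7,fy=2.7,interpolation=cv2.INTER_CUBIC))
E
```

```text
[0.53614031 0.15324802 0.15308044] [2.87891832 0.42311313 3.05113298] 9.8 [ 0.54643978 -0.27556452 -0.43485094]
```

View pics/crop3.png

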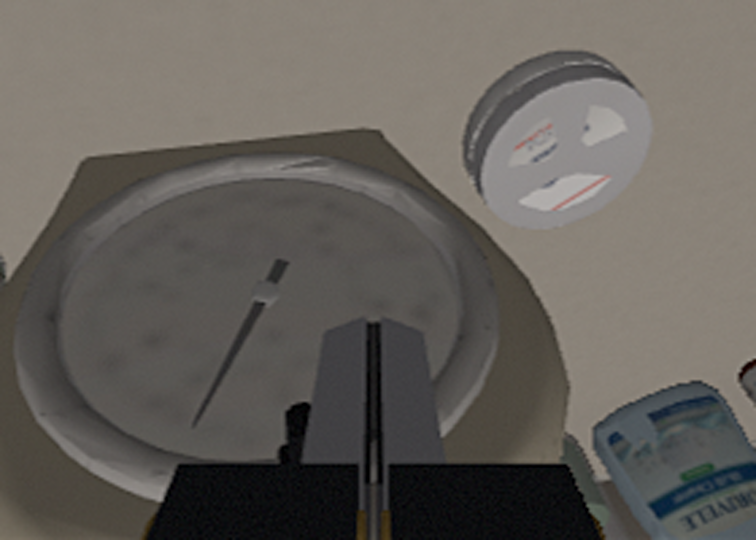

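The view shows the finger's right side at about (305,430), just meeting the tab at (295,430), with the tip clear of the dial and ring. I'll push on.

{"op": "apply_moves", "data": {
  "plan": [-0.15, -2.7, -0.45, 0, -0.15, -2.7, -0.45, 0, -0.15, -2.7, -0.45, 0, -0.15, -2.7, -0.45, 0, -0.15, -2.7, -0.45, 0, -0.15, -2.7, -0.45, 0, -0.15, -2.7, -0.45, 0, -0.15, -2.7, -0.45, 0, -0.15, -2.7, -0.45, 0, 0, 0, 0, 0, 0, 0, 0, 0]
}}

```text
time_s: 10.9
ee_pos: [0.5362, 0.1286, 0.1515]
eef_rot: [2.879, 0.423, 3.051]
force: [0.4, -0.5, 0.3]
grip_width: 0.0003
grip_force: 0.0
```

```bash
python3 - <<'E'
from h import *
c=snap('wrist','w4')
o=monitor.get_obs();print(o['ee_pos'],o['eef_rot'],o['time_s'],o['force'])
crop=c['image'][110:310,180:460,::-1]; cv2.imwrite('pics/crop4.png',cv2.resize(crop,None,fx=2.7,fy=2.7,interpolation=cv2.INTER_CUBIC))
E
```

```text
[0.53620306 0.12871755 0.15149885] [2.87899618 0.42331625 3.05128975] 10.95 [-0.3569648   0.55039823  0.31011917]
```

View pics/crop4.png

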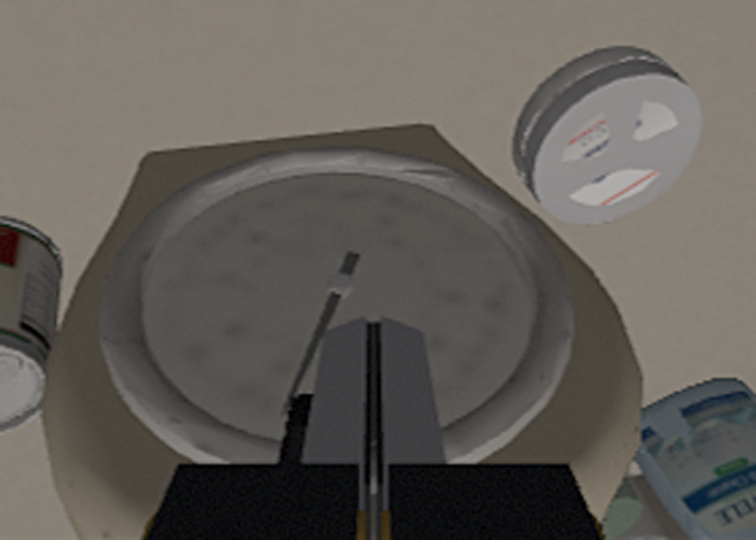

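The tab's front end is now at about (301,396) in the crop, nearly over the pointer tip at (287,408). The hub is at (341,287).

```bash
python3 - <<'E'
from h import *
c=dict(np.load('pics/w4.npz')); K=lambda p:(np.array(p)+.5)/2.7+[180-.5,110-.5]
h,hw=on(c,K((341,287)),.5525)
t,_=on(c,K((286,411)),.5525)
print('hub',h,'tip',t-h,np.hypot(*(t-h)),np.arctan2(*(t-h)))
for p in[(290,397),(301,396),(312,395),(285,440)]:
    a,w=on(c,K(p),.5328); e=a-h; print(p,w.round(4),e.round(4),np.hypot(*e).round(4),np.arctan2(*e).round(3),'range',pt(c,*K(p)).round(4))
# projected tab for candidate angles
n=np.array([np.cos(YAW),np.sin(YAW),0]);l=np.array([-np.sin(YAW),np.cos(YAW),0])
for ang in(-.3,-.35,-.4,-.45,-.5,-.53):
    g=[]
    for r,s,x in((.062,-.004,.5325),(.062,.004,.5325),(.074,-.004,.5325),(.062,-.004,.552)):
        y=h[0]+r*np.sin(ang)+s*np.cos(ang); z=h[1]+r*np.cos(ang)-s*np.sin(ang); g.append(n*x+l*y+[0,0,z])
    print(ang,((proj(c,g)-[179.5,109.5])*2.7-.5).round(0).tolist())
E
```

```text
hub [0.1412601  0.10830947] tip [-0.02434175  0.04358724] 0.04992362652193641 -0.5093155778458204
(290, 397) [0.535  0.1063 0.1623] [-0.0242  0.054 ] 0.0592 -0.422 range [0.5358 0.1064 0.1618]
(301, 396) [0.5351 0.109  0.1626] [-0.0216  0.0543] 0.0584 -0.378 range [0.5357 0.1091 0.1621]
(312, 395) [0.5351 0.1117 0.1629] [-0.0189  0.0545] 0.0577 -0.334 range [0.535  0.1117 0.163 ]
(285, 440) [0.535  0.1033 0.1741] [-0.0273  0.0658] 0.0712 -0.393 range [0.5431 0.1037 0.1687]
-0.3 [[301.0, 408.0], [335.0, 411.0], [294.0, 452.0], [303.0, 454.0]]
-0.35 [[289.0, 406.0], [322.0, 410.0], [278.0, 449.0], [291.0, 452.0]]
-0.4 [[276.0, 404.0], [309.0, 409.0], [263.0, 446.0], [280.0, 450.0]]
-0.45 [[264.0, 401.0], [296.0, 407.0], [247.0, 443.0], [268.0, 447.0]]
-0.5 [[252.0, 397.0], [283.0, 405.0], [232.0, 438.0], [257.0, 444.0]]
-0.53 [[245.0, 395.0], [276.0, 404.0], [224.0, 435.0], [251.0, 441.0]]
```

{"op": "apply_moves", "data": {
  "plan": [0.15, -2, 0.25, 0, 0.15, -2, 0.25, 0, 0.15, -2, 0.25, 0, 0.15, -2, 0.25, 0, 0, 0, 0, 0, 0, 0, 0, 0, 0, 5, 0, 0, 0, 10, 0, 0, 0, 10, 0, 0, 0, 10, 0, 0, 0, 5, -10, 0, 0, 5, -20, 0, 0, 0, -10, 0, 0, 0, 0, 0, 0, 0, 0, 0]
}}

```text
time_s: 12.45
ee_pos: [0.5186, 0.1559, 0.1942]
eef_rot: [2.879, 0.423, 3.051]
force: [0.3, -0.5, 0.2]
grip_width: 0.0005
grip_force: 0.0
```

```bash
python3 - <<'E'
from h import *
c=snap('wrist','w5')
o=monitor.get_obs();print(o['ee_pos'],o['eef_rot'],o['time_s'],o['force'])
crop=c['image'][100:260,170:370,::-1]; cv2.imwrite('pics/crop5.png',cv2.resize(crop,None,fx=3.7,fy=3.7,interpolation=cv2.INTER_CUBIC))
E
```

```text
[0.51852514 0.15582295 0.19379394] [2.879068   0.42266154 3.0510403 ] 12.5 [-0.39653117 -0.23813666  0.05674062]
```

View pics/crop5.png

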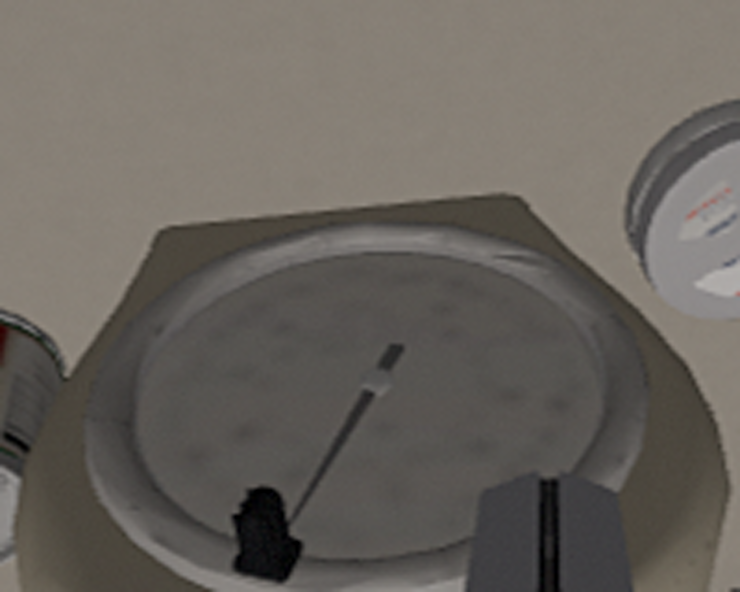

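The tab now stands close to the pointer: tab front at about (265,505), pointer hub at (377,383), tip near (290,525). I'll measure the tab from the depth points.

```bash
cat > meas.py <<'E'
from h import *
def meas(f,hub,tip,dk):
    c=dict(np.load(f'pics/{f}.npz')); P,u,v=cloud(c)
    n=np.array([np.cos(YAW),np.sin(YAW),0]);l=np.array([-np.sin(YAW),np.cos(YAW),0])
    h,_=on(c,hub,.5525);t,_=on(c,tip,.5525); e=t-h
    print(f,'hub',h.round(4),'needle len',np.hypot(*e).round(4),'ang',np.arctan2(*e).round(3))
    x=P@n; y=P@l-h[0]; z=P[:,2]
    g=c['image'][v,u].max(1)<45
    for nm,m in(('front',g&(x>.5305)&(x<.5365)),('all',g&(x>.5305)&(x<.549))):
        m=m&(abs(y)<.07)&(z>.14)&(z<.19)&(np.hypot(y,z-h[1])>.045)
        if dk is not None: m&=(np.hypot(u-dk[0],v-dk[1])<16)
        q=np.c_[y,z][m]; 
        if len(q)<4: print(nm,len(q)); continue
        r=cv2.minAreaRect((q*1000).astype(np.float32)); b=cv2.boxPoints(r).mean(0)/1000
        for zc in(h[1],.105,.103): 
            a=q.mean(0)-[0,zc]; d=b-[0,zc]
            print(nm,len(q),'zc',round(zc,3),'mean ang',np.arctan2(*a).round(3),'r',np.hypot(*a).round(4),'rect ang',np.arctan2(*d).round(3),np.hypot(*d).round(4),'needle tip ang',np.arctan2(t[0]-h[0],t[1]-zc).round(3))
        print(r[1:])
E
python3 - <<'E'
from meas import *
K=lambda p:(np.array(p)+.5)/3.7+[170-.5,100-.5]
meas('w5',K((377,383)),K((290,527)),K((265,525)))
K=lambda p:(np.array(p)+.5)/2.7+[180-.5,60-.5]
meas('w2',K((203,390)),K((126,499)),K((222,505)))
E
```

```text
w5 hub [0.1421 0.1086] needle len 0.0523 ang -0.506
front 125 zc 0.109 mean ang -0.492 r 0.0645 rect ang -0.504 0.0637 needle tip ang -0.506
front 125 zc 0.105 mean ang -0.467 r 0.0677 rect ang -0.478 0.0669 needle tip ang -0.475
front 125 zc 0.103 mean ang -0.454 r 0.0695 rect ang -0.465 0.0687 needle tip ang -0.459
((7.988398551940918, 11.789355278015137), 24.531238555908203)
all 300 zc 0.109 mean ang -0.479 r 0.0652 rect ang -0.498 0.0638 needle tip ang -0.506
all 300 zc 0.105 mean ang -0.455 r 0.0685 rect ang -0.472 0.067 needle tip ang -0.475
all 300 zc 0.103 mean ang -0.442 r 0.0703 rect ang -0.459 0.0688 needle tip ang -0.459
((12.108048439025879, 11.865093231201172), 22.09286117553711)
w2 hub [0.1429 0.1095] needle len 0.0507 ang -0.529
front 140 zc 0.109 mean ang 0.031 r 0.0631 rect ang 0.032 0.062 needle tip ang -0.529
front 140 zc 0.105 mean ang 0.029 r 0.0675 rect ang 0.03 0.0665 needle tip ang -0.488
front 140 zc 0.103 mean ang 0.028 r 0.0695 rect ang 0.029 0.0685 needle tip ang -0.471
((11.316981315612793, 7.38843297958374), 85.44696044921875)
all 306 zc 0.109 mean ang 0.03 r 0.0643 rect ang 0.03 0.0622 needle tip ang -0.529
all 306 zc 0.105 mean ang 0.028 r 0.0687 rect ang 0.028 0.0667 needle tip ang -0.488
all 306 zc 0.103 mean ang 0.027 r 0.0707 rect ang 0.027 0.0687 needle tip ang -0.471
((11.563814163208008, 12.289971351623535), 81.4378890991211)
```

```bash
python3 - <<'E'
from h import *
def needle(f,hub,tip,D):
    c=dict(np.load(f'pics/{f}.npz')); g=cv2.cvtColor(c['image'],cv2.COLOR_RGB2GRAY).astype(float)
    hub,tip=np.array(hub),np.array(tip); d=(tip-hub); L=np.hypot(*d); d/=L; nn=np.array([-d[1],d[0]])
    s=np.arange(3,L*.85,.5); k=np.arange(-4,4.01,.25); ctr=[]
    for a in s:
        xy=(hub+a*d)[None]+k[:,None]*nn; val=cv2.remap(g.astype(np.float32),xy[:,0].astype(np.float32)[:,None],xy[:,1].astype(np.float32)[:,None],cv2.INTER_LINEAR)[:,0]
        w=np.clip(np.median(val)-4-val,0,None); ctr.append((w*k).sum()/w.sum() if w.sum()>3 else np.nan)
    ctr=np.array(ctr); ok=np.isfinite(ctr); p=np.polyfit(s[ok],ctr[ok],1); r=ctr[ok]-np.polyval(p,s[ok]); ok2=abs(r)<2*r.std()+1e-6; p=np.polyfit(s[ok][ok2],ctr[ok][ok2],1)
    A=hub+np.polyval(p,0)*nn; B=hub+L*d+np.polyval(p,L)*nn
    for DD in D:
        a,_=on(c,A,DD);b,_=on(c,B,DD);e=b-a; an=np.arctan2(*e)
        print(f,DD,'off',np.polyval(p,[0,L]).round(2),'rms',r.std().round(2),'ang',an.round(3),'hub',a.round(4),'len',np.hypot(*e).round(4))
K=lambda s,x,y:(lambda p:(np.array(p)+.5)/s+[x-.5,y-.5])
k=K(3.7,170,100);needle('w5',k((377,383)),k((290,527)),(.5525,.5565))
k=K(2.7,180,60);needle('w2',k((203,390)),k((126,499)),(.5525,.5565))
k=K(2.7,180,110);needle('w3',k((265,293)),k((195,427)),(.5525,.5565));needle('w4',k((341,287)),k((286,411)),(.5525,.5565))
E
```

```text
w5 0.5525 off [0.6  0.65] rms 0.06 ang -0.505 hub [0.1417 0.108 ] len 0.0524
w5 0.5565 off [0.6  0.65] rms 0.06 ang -0.505 hub [0.1419 0.1036] len 0.0535
w2 0.5525 off [1.28 0.14] rms 0.08 ang -0.505 hub [0.142  0.1082] len 0.0513
w2 0.5565 off [1.28 0.14] rms 0.08 ang -0.505 hub [0.1419 0.1037] len 0.0524
w3 0.5525 off [0.07 0.91] rms 0.24 ang -0.504 hub [0.1417 0.1072] len 0.0519
w3 0.5565 off [0.07 0.91] rms 0.24 ang -0.504 hub [0.142  0.1032] len 0.0532
w4 0.5525 off [0.64 0.7 ] rms 0.53 ang -0.508 hub [0.1408 0.1079] len 0.05
w4 0.5565 off [0.64 0.7 ] rms 0.53 ang -0.508 hub [0.1417 0.104 ] len 0.0512
```

Over several pictures the pointer's angle comes out at -0.505 rad and the tab's at about -0.47. I'll give one more nudge of about 2.2 mm, then back off and check.

{"op": "apply_moves", "data": {
  "plan": [0, -5, 20, 0, 0, -5, 20, 0, 0, -10, 0, 0, 0, -10, 0, 0, 0, -7, 0, 0, 0, -3, 0, 0, 0, -3, 0, 0, 0.1, -1.5, 0.2, 0, 0.1, -1.4, 0.2, 0, 0.1, -1.3, 0.1, 0, 0, 0, 0, 0, 0, 0, 0, 0, 0, 5, 0, 0, 0, 10, 0, 0, 0, 10, 0, 0, 0, 10, 0, 0, 0, 7, -10, 0, 0, 5, -20, 0, 0, 0, -10, 0, 0, 0, 0, 0]
}}

```text
time_s: 14.5
ee_pos: [0.5186, 0.1559, 0.1954]
eef_rot: [2.878, 0.426, 3.051]
force: [-0.1, 0.4, -0.9]
grip_width: 0.0002
grip_force: 0.0
```

```bash
python3 - <<'E'
from meas import *
c=snap('wrist','w6')
o=monitor.get_obs();print(o['ee_pos'],o['time_s'],o['force'])
n=np.array([np.cos(YAW),np.sin(YAW),0]);l=np.array([-np.sin(YAW),np.cos(YAW),0])
hub,tip=proj(c,[n*.5565+l*.142+[0,0,.104], n*.5565+l*(.142+.051*np.sin(-.505))+[0,0,.104+.051*np.cos(.505)]])
tab=proj(c,[n*.54+l*(.142+.068*np.sin(-.505))+[0,0,.104+.068*np.cos(.505)]])[0]
print(hub,tip,tab); meas('w6',hub,tip,tab)
crop=c['image'][100:260,170:370,::-1]; cv2.imwrite('pics/crop6.png',cv2.resize(crop,None,fx=3.7,fy=3.7,interpolation=cv2.INTER_CUBIC))
E
```

```text
[0.51860825 0.15584162 0.19435134] 14.55 [ 1.101025    0.45345965 -0.22832678]
[270.84554351 202.04900866] [248.62785846 238.73676934] [236.66343789 240.8287549 ]
w6 hub [0.1418 0.1085] needle len 0.0499 ang -0.505
front 123 zc 0.108 mean ang -0.517 r 0.0644 rect ang -0.527 0.0639 needle tip ang -0.505
front 123 zc 0.105 mean ang -0.491 r 0.0674 rect ang -0.501 0.067 needle tip ang -0.473
front 123 zc 0.103 mean ang -0.478 r 0.0692 rect ang -0.487 0.0687 needle tip ang -0.457
((7.9868597984313965, 11.339810371398926), 30.571691513061523)
all 295 zc 0.108 mean ang -0.503 r 0.0652 rect ang -0.501 0.0641 needle tip ang -0.505
all 295 zc 0.105 mean ang -0.478 r 0.0682 rect ang -0.476 0.0672 needle tip ang -0.473
all 295 zc 0.103 mean ang -0.465 r 0.07 rect ang -0.463 0.0689 needle tip ang -0.457
((11.691370010375977, 11.363759994506836), 38.52123260498047)
```

View pics/crop6.png

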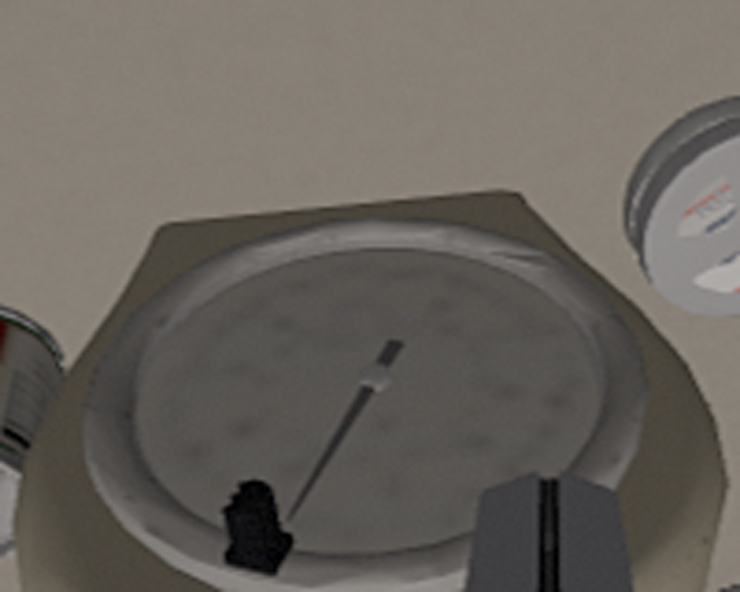

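The tab's front is at about (252,510), in line with the pointer by eye. I'll check it with a silhouette fit of the tab model.

```bash
python3 - <<'E'
from h import *
import itertools
n=np.array([np.cos(YAW),np.sin(YAW),0]);l=np.array([-np.sin(YAW),np.cos(YAW),0])
for f,a0 in(('w6',-.5),('w5',-.47),('w2',.03)):
    c=dict(np.load(f'pics/{f}.npz')); g=c['image'].max(2)
    res=[]
    def box(ang,zc,x0,hy=.142):
        return [n*(x0-d)+l*(hy+r*np.sin(ang)+s*np.cos(ang))+[0,0,zc+r*np.cos(ang)-s*np.sin(ang)] for d in(0,.02) for r in(.062,.074) for s in(-.004,.004)]
    C=proj(c,box(a0,.104,.5525)).mean(0); S=8; x,y=int(C[0])-20,int(C[1])-20
    M=(cv2.resize(g[y:y+40,x:x+40],None,fx=S,fy=S,interpolation=cv2.INTER_LINEAR)<50).astype(np.uint8)
    num,lab,st,ce=cv2.connectedComponentsWithStats(M); i=1+np.argmax(st[1:,4]); M=(lab==i)
    for ang,zc,x0 in itertools.product(np.arange(a0-.08,a0+.08,.008),(.101,.1025,.104,.1055,.107),(.549,.551,.553,.555)):
        q=((proj(c,box(ang,zc,x0))-[x-.5,y-.5])*S-.5).astype(np.float32); m=np.zeros(M.shape,np.uint8); cv2.fillConvexPoly(m,cv2.convexHull(q).astype(np.int32),1)
        m=m>0; res.append(((m&M).sum()/(m|M).sum(),ang,zc,x0))
    res.sort(reverse=True); print(f,st[i,4]/64)
    for r in res[:5]: print(np.round(r,4))
E
```

```text
w6 341.296875
[ 0.7904 -0.476   0.101   0.555 ]
[ 0.7903 -0.484   0.101   0.555 ]
[ 0.7874 -0.492   0.1025  0.555 ]
[ 0.7874 -0.484   0.1025  0.555 ]
[ 0.7873 -0.484   0.104   0.553 ]
w5 345.296875
[ 0.7857 -0.454   0.104   0.553 ]
[ 0.7847 -0.454   0.1025  0.555 ]
[ 0.7846 -0.462   0.1025  0.555 ]
[ 0.7841 -0.454   0.101   0.555 ]
[ 0.7837 -0.446   0.101   0.555 ]
w2 354.203125
[0.7015 0.046  0.104  0.553 ]
[0.701 0.046 0.101 0.555]
[0.7005 0.046  0.1025 0.555 ]
[0.7005 0.046  0.1055 0.551 ]
[0.6995 0.038  0.101  0.553 ]
```

{"op": "apply_moves", "data": {
  "plan": [0, -5, 20, 0, 0, -7, 20, 0, 0, -10, 0, 0, 0, -10, 0, 0, 0, -7, 0, 0, 0, -3, 0, 0, 0, -3, 0, 0, 0, -1.5, 0.1, 0, 0.1, -1.6, 0.1, 0, 0, 0, 0, 0, 0, 0, 0, 0, 0, 5, 0, 0, 0, 10, 0, 0, 0, 10, 0, 0, 0, 10, 0, 0, 0, 7, -10, 0, 0, 6, -20, 0, 0, 0, -10, 0, 0, 0, 0, 0]
}}

```text
time_s: 16.45
ee_pos: [0.5186, 0.1559, 0.1951]
eef_rot: [2.878, 0.426, 3.051]
force: [-0.3, 0.3, 0.2]
grip_width: 0.0003
grip_force: 0.0
```

```bash
python3 - <<'E'
from meas import *
c=snap('wrist','w7')
o=monitor.get_obs();print(o['ee_pos'],o['time_s'])
n=np.array([np.cos(YAW),np.sin(YAW),0]);l=np.array([-np.sin(YAW),np.cos(YAW),0])
P=lambda D,r:n*D+l*(.142+r*np.sin(-.505))+[0,0,.104+r*np.cos(.505)]
hub,tip=proj(c,[P(.5565,0),P(.5565,.051)]); meas('w7',hub,tip,proj(c,[P(.54,.068)])[0])
im=cv2.resize(c['image'][160:260,200:320,::-1],None,fx=6,fy=6,interpolation=cv2.INTER_CUBIC)
for D,col in((.5325,(0,0,255)),(.5525,(0,255,0)),(.5565,(255,255,0))):
    a=((proj(c,[P(D,0.03),P(D,.074)])-[199.5,159.5])*6-.5).astype(int); cv2.line(im,tuple(map(int,a[0])),tuple(map(int,a[1])),col,1)
cv2.imwrite('pics/crop7.png',im)
E
```

```text
[0.51859032 0.15581097 0.19409316] 16.5
w7 hub [0.1418 0.1085] needle len 0.0499 ang -0.505
front 124 zc 0.108 mean ang -0.536 r 0.0643 rect ang -0.544 0.0635 needle tip ang -0.505
front 124 zc 0.105 mean ang -0.51 r 0.0673 rect ang -0.517 0.0665 needle tip ang -0.473
front 124 zc 0.103 mean ang -0.496 r 0.0691 rect ang -0.503 0.0682 needle tip ang -0.457
((7.876070022583008, 11.694602966308594), 22.587291717529297)
all 298 zc 0.108 mean ang -0.522 r 0.0651 rect ang -0.531 0.0638 needle tip ang -0.505
all 298 zc 0.105 mean ang -0.497 r 0.0681 rect ang -0.505 0.0668 needle tip ang -0.473
all 298 zc 0.103 mean ang -0.483 r 0.0699 rect ang -0.491 0.0686 needle tip ang -0.457
((11.576515197753906, 11.972735404968262), 34.688602447509766)
```

View pics/crop7.png

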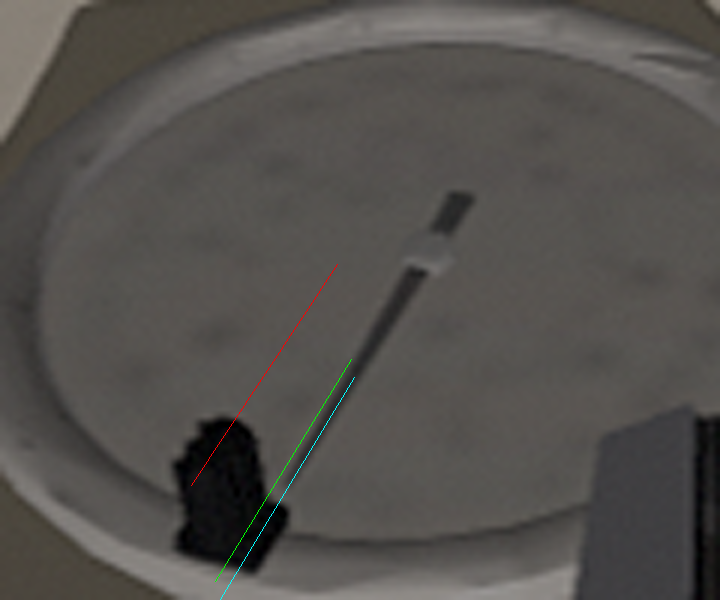

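The overlay lines for -0.505 rad run along the tab's front face and through the middle of its base, and along the pointer, so the two are in line. Now I withdraw.

{"op": "apply_moves", "data": {
  "plan": [0, 0, -20, 0, 0, 0, -40, 0, 10, 0, -40, 0, 10, 0, -40, 0, 10, 0, -40, 0, 10, 0, -40, 0, 0, 0, 0, 0, 0, 0, 0, 0, 0, 0, 0, 0]
}}

```text
time_s: 17.4
ee_pos: [0.3904, 0.1102, 0.3692]
eef_rot: [2.879, 0.421, 3.051]
force: [0.7, 0.1, 0.5]
grip_width: 0.0001
grip_force: 0.0
```

```bash
python3 - <<'E'
from h import *
o=monitor.get_obs();print(o['ee_pos'],o['joint_vel'].round(3),o['time_s'],o['force'])
a=dict(np.load('pics/side0.npz'));b=snap('side','side1')
d=np.abs(a['image'].astype(int)-b['image']).max(2)>60; d[:,:200]=0
print('changed px',d.sum(), np.argwhere(d).mean(0) if d.any() else '')
d2=d[155:275,290:410]; print(np.argwhere(d2)[:40].tolist())
print(ctrl.hand_in())
E
```

```text
[0.39043965 0.11020959 0.36916112] [ 0.004  0.009 -0.001  0.     0.006  0.002] 17.4 [0.73030603 0.1155839  0.49149787]
changed px 4155 [138.15523466 237.86738869]
[[59, 39], [59, 40], [59, 41], [59, 42], [60, 37], [60, 38], [60, 39], [60, 40], [60, 41], [60, 42], [60, 43], [61, 37], [61, 38], [61, 39], [61, 40], [61, 41], [61, 42], [61, 43], [62, 38], [62, 39], [69, 47], [70, 45], [70, 46], [70, 47], [70, 48], [71, 43], [71, 44], [71, 45], [71, 46], [71, 47], [71, 48], [72, 43], [72, 44], [72, 45]]
the job is handed in; nothing more can be done
None
```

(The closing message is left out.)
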